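Scoop grinding balls from the drying tray into the mill jar

ROBOT

A 6-joint arm with a two-finger parallel gripper is mounted at the origin on the work surface. World frame = base frame: x ahead of the robot, y to its left, z up, the work surface at z = 0. Lengths are in m, angles in rad, forces in N, time in s.
With the tool pointing down it reaches from about 0.3 to 0.875 m from the base axis. Payload 6.4 kg.
Tool frame: the origin (TCP) lies at the very end of the fingers, on their centre line; the grasp point (between the pads) lies 19 mm behind it; z points along the fingers, y is the direction in which the jaws open and shut (so a half turn about z gives the same grasp; the last joint's range is limited). The gripper opens to 85 mm and grips with 20 to 120 N. Pads are 22 mm wide; open, the fingers measure 114 mm over their backs; the gripper's body (76 mm by 85 mm) begins 54 mm behind the grasp point. The pads swing forward as they close: fully open they stand 13 mm farther back than shut.
Start: joints at [-1.342, 0.181, 1.607, -0, 1.354, -0.206], TCP at [0.242, -0.522, 0.231] pointing down, gripper open.
Joint ranges: [-2.99, 2.99], [-0.89, 2.07], [0.3, 2.58], [-1.14, 4.28], [0, 2.63], [-3.12, 3.12]. Speed limits (rad/s): [2.57, 2.57, 3.01, 3.14, 3.14, 3.14].

INTERFACE

Orientations are given as a rotation vector (axis times angle).
In Python, from rig import r, capture, order gives the robot as it stands.
- The arm moves only by the shell command python3 -m creep 'ROWS' [FORCE]. ROWS is JSON, a list of rows, each a list of 5 numbers: the opening, from -1 (shut) to 1 (fully open), then the shift along the tool's x, y, z each as a share of 0.25 m, from -1 to 1, then the turn about the tool's z as a share of pi rad, from -1 to 1. A call has 1 to 5 rows; each row shifts and turns the commanded pose from where the row before left it, along the tool's axes as they then stand; what a row does not reach is not made up. A row lasts 1/8 s, in which the tool goes at most 62.5 mm and 10.7 degrees, less where a joint would pass 70% of its speed; a pose out of reach is approached as far as the arm can. A call with a number of a shift or a turn outside -1 to 1 is refused whole. A call with a gripper value outside its range is refused whole. The fingers move at their own pace and stop on an object; FORCE is the grip in N (left out, the last holds). Time passes only in rows, so rows that do not move let the fingers close. It gives the time, the measured TCP pose, the force and the opening at its end, in the units of the state.
- r.observe(): the state, without advancing time (a new reading comes with each control period).
- capture(name): name is "scene" or "top" or "wrist"; returns a dict with "color" (420x560x3 uint8, red, green, blue), "mtx" (3x3 intrinsics, pixels), "k1" (the pictures are not rectified: a ray, as slopes to the right and down, at radius r is drawn at 1 + k1 r^2 times it, then the intrinsics apply), "xyz" and "orientation" of the camera in the world; the wrist camera has in their place "tool_from_camera" (4x4, takes a point from camera to tool coordinates, whose origin is the TCP and whose axes are the flange's). Camera axes: x right, y up, looking along -z (the intrinsics and any distortion apply to the point x, -y, -z); pixel columns grow to the right and rows downward; lengths in m; the calibration is good to about 2 mm. A picture is of the moment at which its call begins: read the wrist's pose just before it. There is no depth.
- order.hand_in(): hands the job in, once; it reports no verdict.
The state is a dict: "clock": time; "q": joint angles; "dq": joint speeds; "joint_efforts": joint torques, N m; "tool_pos": TCP position; "tcp_rot": TCP orientation; "contact_force": force on the tool from outside, world axes, zero at the start; "wrist_torque": the same for the moment, N m; "opening": finger opening in m.
Only numpy, scipy, OpenCV 4.12 (cv2) and the standard library are available. Lean on these libraries where they do the work, as an engineer would, in place of code of your own. Each camera call takes 0.05 s, during which the arm holds its last target.

TASK

With the scoop, carry at least four of the six ceramic grinding balls from the drying tray into the open steel mill jar; any not moved stay in the tray, and none may be left in the scoop or spilled. Do not touch the balls with the gripper's fingers and leave the lamp, the lidded jar and the petri dish where they are. Finish with the scoop set back, its pan flat on the rubber mat, and let go.

Things in the scene. Friction and masses are not known exactly. Their poses are not given: they have to be found in the camera images.
- tray: Fixed dark-brown drying tray that holds the balls; origin at the centre line of its underside, z up. Inside: level floor 4 above the bench, from x = -140 to x = +45 mm, 94 mm wide (y = -47 to +47); at the far (+x) end the floor runs up a plain 45 degree slope from x = +45, z = 4 to x = +91, z = 50. The two long walls (4 thick) and the upright end wall (6 thick) at -x stand 36 mm above the bench; beside the slope the long walls are 50 high.
- jar: Fixed open round steel mill jar, 140 mm outside diameter, 130 mm inside, rim 80 mm above the bench, inner floor at 8; origin at the centre of its underside.
- jar_mid (a point): Middle of the jar's inside, on its axis, 44 mm above the bench.
- mat: Fixed black rubber mat, 160 (x) x 130 (y) x 6 mm thick; origin at the centre of its underside. The scoop starts on it and goes back on it.
- scoop_grip (a point): Centre of the scoop's level black grip, a loose aluminium scoop of about 160 g. The grip is a bar 60 (along x) x 18 (y) x 24 (z) mm. Axes: x points to the open mouth, y across, z up when the scoop lies flat. It is at (-62, 0, +74) mm from scoop_pan; a thin bent neck (10 mm) joins it to the middle of the back wall, leaning back, its rear side 15 mm behind that wall at 45 mm height.
- scoop_pan (a point): Centre of the underside of the scoop's flat pan, same axes as scoop_grip. Pan: 80 long (x = -40 to +40), 84 wide outside (79 inside), floor 2 mm thick and open at the front edge x = +40; back wall 30 high, side walls 28 high from the back to x = -5, then 16 high to x = +13; the front 27 mm is a bare flat blade. The scoop stands flat on its pan by itself.
- ball0_center (a point): Centre of a white ceramic grinding ball, 20 mm diameter, about 16 g, one of six lying loose on the level part of the tray, next to the slope (the 100 mm of floor by the upright end wall are clear at the start); they roll freely (off a pan that is level, too; tipped back about 15 degrees it keeps them).
- ball1_center (a point): Centre of another such ball.
- ball2_center (a point): Centre of another such ball.
- ball3_center (a point): Centre of another such ball.
- ball4_center (a point): Centre of another such ball.
- ball5_center (a point): Centre of another such ball.
- lamp: Bystander: squat glass spirit lamp with green cap, 80 mm wide, 72 high; origin under its centre.
- pot: Bystander: lidded glass jar, 56 mm wide, 70 high; origin under its centre.
- dish: Bystander: closed petri dish, 94 mm wide, 17 high; origin under its centre.
Things that resemble listed ones, but are neither listed nor needed, are in the scene too. There is more than one size of the part that bears scoop_grip; the job needs the largest. There is more than one size of the mat; the one meant has the size given above.

How it is judged:
On the way:
1. at least one ball rides in the scoop's pan, lifted clear of the tray (ball centre over 75 mm above the bench) ((((x of ball0_center in the frame of scoop_pan between -0.042 and 0.042 m and y of ball0_center in the frame of scoop_pan between -0.042 and 0.042 m and z of ball0_center in the frame of scoop_pan between 0 and 0.06 m) and height (world z) of ball0_center above 0.075 m) or ((x of ball1_center in the frame of scoop_pan between -0.042 and 0.042 m and y of ball1_center in the frame of scoop_pan between -0.042 and 0.042 m and z of ball1_center in the frame of scoop_pan between 0 and 0.06 m) and height (world z) of ball1_center above 0.075 m) or ((x of ball2_center in the frame of scoop_pan between -0.042 and 0.042 m and y of ball2_center in the frame of scoop_pan between -0.042 and 0.042 m and z of ball2_center in the frame of scoop_pan between 0 and 0.06 m) and height (world z) of ball2_center above 0.075 m) or ((x of ball3_center in the frame of scoop_pan between -0.042 and 0.042 m and y of ball3_center in the frame of scoop_pan between -0.042 and 0.042 m and z of ball3_center in the frame of scoop_pan between 0 and 0.06 m) and height (world z) of ball3_center above 0.075 m) or ((x of ball4_center in the frame of scoop_pan between -0.042 and 0.042 m and y of ball4_center in the frame of scoop_pan between -0.042 and 0.042 m and z of ball4_center in the frame of scoop_pan between 0 and 0.06 m) and height (world z) of ball4_center above 0.075 m) or ((x of ball5_center in the frame of scoop_pan between -0.042 and 0.042 m and y of ball5_center in the frame of scoop_pan between -0.042 and 0.042 m and z of ball5_center in the frame of scoop_pan between 0 and 0.06 m) and height (world z) of ball5_center above 0.075 m))), for 0.2 s.
At the end, for the whole second after the job is handed in: At least four balls lie inside the mill jar and every other ball inside the tray; the scoop's pan lies flat on the mat (underside centre within 50 mm of the mat's centre, no more than 5 mm above its surface, tilted less than 5 degrees) ((distance between each of ball0_center, ball1_center, ball2_center, ball3_center and jar_mid below 0.068 m or distance between each of ball0_center, ball1_center, ball2_center, ball4_center and jar_mid below 0.068 m or distance between each of ball0_center, ball1_center, ball2_center, ball5_center and jar_mid below 0.068 m or distance between each of ball0_center, ball1_center, ball3_center, ball4_center and jar_mid below 0.068 m or distance between each of ball0_center, ball1_center, ball3_center, ball5_center and jar_mid below 0.068 m or distance between each of ball0_center, ball1_center, ball4_center, ball5_center and jar_mid below 0.068 m or distance between each of ball0_center, ball2_center, ball3_center, ball4_center and jar_mid below 0.068 m or distance between each of ball0_center, ball2_center, ball3_center, ball5_center and jar_mid below 0.068 m or distance between each of ball0_center, ball2_center, ball4_center, ball5_center and jar_mid below 0.068 m or distance between each of ball0_center, ball3_center, ball4_center, ball5_center and jar_mid below 0.068 m or distance between each of ball1_center, ball2_center, ball3_center, ball4_center and jar_mid below 0.068 m or distance between each of ball1_center, ball2_center, ball3_center, ball5_center and jar_mid below 0.068 m or distance between each of ball1_center, ball2_center, ball4_center, ball5_center and jar_mid below 0.068 m or distance between each of ball1_center, ball3_center, ball4_center, ball5_center and jar_mid below 0.068 m or distance between each of ball2_center, ball3_center, ball4_center, ball5_center and jar_mid below 0.068 m) and (distance between ball0_center and jar_mid below 0.068 m or (x of ball0_center in the frame of tray between -0.143 and 0.095 m and y of ball0_center in the frame of tray between -0.05 and 0.05 m and z of ball0_center in the frame of tray between 0.005 and 0.07 m)) and (distance between ball1_center and jar_mid below 0.068 m or (x of ball1_center in the frame of tray between -0.143 and 0.095 m and y of ball1_center in the frame of tray between -0.05 and 0.05 m and z of ball1_center in the frame of tray between 0.005 and 0.07 m)) and (distance between ball2_center and jar_mid below 0.068 m or (x of ball2_center in the frame of tray between -0.143 and 0.095 m and y of ball2_center in the frame of tray between -0.05 and 0.05 m and z of ball2_center in the frame of tray between 0.005 and 0.07 m)) and (distance between ball3_center and jar_mid below 0.068 m or (x of ball3_center in the frame of tray between -0.143 and 0.095 m and y of ball3_center in the frame of tray between -0.05 and 0.05 m and z of ball3_center in the frame of tray between 0.005 and 0.07 m)) and (distance between ball4_center and jar_mid below 0.068 m or (x of ball4_center in the frame of tray between -0.143 and 0.095 m and y of ball4_center in the frame of tray between -0.05 and 0.05 m and z of ball4_center in the frame of tray between 0.005 and 0.07 m)) and (distance between ball5_center and jar_mid below 0.068 m or (x of ball5_center in the frame of tray between -0.143 and 0.095 m and y of ball5_center in the frame of tray between -0.05 and 0.05 m and z of ball5_center in the frame of tray between 0.005 and 0.07 m)) and horizontal distance between scoop_pan and mat below 0.05 m and height (world z) of scoop_pan between 0.003 and 0.011 m and angle between scoop_pan's own z axis and vertical below 0.09 rad); the robot touches nothing.
It fails at once if a finger touches a ball (contact force between the fingers and ball0 above 0.5 N or contact force between the fingers and ball1 above 0.5 N or contact force between the fingers and ball2 above 0.5 N or contact force between the fingers and ball3 above 0.5 N or contact force between the fingers and ball4 above 0.5 N or contact force between the fingers and ball5 above 0.5 N).
It fails at once if the lamp, the lidded jar or the petri dish is moved by more than 20 mm (distance of any of lamp, pot, dish from where it was at the start of the episode above 0.02 m).
It also fails if it takes over 61 s, if anything falls off the work surface, if the arm or the gripper's body presses on something with over 40 N, if the wrist force passes 120 N, or if a joint passes its speed limit or range.

## Working session

There is one attempt and no reset: what is moved stays moved. The work goes in short steps, Python scripts to look and compute and a shell command to move; the robot and the scene stay as the last step left them, time stands still between calls to the robot, and variables do not carry over. Pictures are saved under pics/ and viewed, and the job is handed in when it is done.

```bash
ls; mkdir -p pics; cat > h.py <<'E'
import numpy as np,cv2,pickle
from scipy.spatial.transform import Rotation as R
from rig import r,capture,order
def snap(n,fn,crop=None,sc=1):
    s=r.observe(); c=capture(n)
    if 'xyz' not in c:
        T=np.eye(4);T[:3,:3]=R.from_rotvec(s['tcp_rot']).as_matrix();T[:3,3]=s['tool_pos']
        c['T']=T@np.array(c['tool_from_camera'])
    else:
        o=np.array(c['orientation']);T=np.eye(4)
        T[:3,:3]=o if o.shape==(3,3) else R.from_rotvec(o).as_matrix();T[:3,3]=c['xyz'];c['T']=T
    pickle.dump(c,open('pics/'+fn+'.pkl','wb'))
    im=c['color'][...,::-1]
    if crop: im=im[crop[1]:crop[3],crop[0]:crop[2]]
    cv2.imwrite('pics/'+fn+'.png',cv2.resize(im,None,fx=sc,fy=sc,interpolation=cv2.INTER_CUBIC)); return c
def load(fn): return pickle.load(open('pics/'+fn+'.pkl','rb'))
def ray(c,uv):
    uv=np.array(uv,float).reshape(-1,1,2)
    p=cv2.undistortPoints(uv,np.array(c['mtx']),np.array([c['k1'],0,0,0,0.])).reshape(-1,2)
    d=np.c_[p[:,0],-p[:,1],-np.ones(len(p))]@c['T'][:3,:3].T
    return c['T'][:3,3],d
def onz(c,uv,z):
    o,d=ray(c,uv); return o+d*((z-o[2])/d[:,2])[:,None]
def proj(c,P):
    P=np.atleast_2d(P);q=(P-c['T'][:3,3])@c['T'][:3,:3]
    q=q*[1,-1,-1]
    return cv2.projectPoints(q,np.zeros(3),np.zeros(3),np.array(c['mtx']),np.array([c['k1'],0,0,0,0.]))[0].reshape(-1,2)
E
python3 - <<'E'
from h import *
s=r.observe();print(s)
for n in ['scene','top','wrist']:
    c=snap(n,n+'0',sc=1.4);print(n,c['T'].round(3).tolist(),c['mtx'],c['k1'])
E
```

```text
pics
{'clock': 0.0, 'q': array([-1.34230459e+00,  1.81544122e-01,  1.60801772e+00, -2.21505229e-05,
        1.35378854e+00, -2.06283920e-01]), 'dq': array([-3.10368071e-04, -3.99944619e-04, -1.75538568e-03,  7.03612620e-04,
        7.05452295e-05, -8.44253873e-04]), 'joint_efforts': array([-2.44440143e-04, -4.44870400e+01, -3.51341164e+01, -2.32309112e-04,
        9.00687970e-03, -6.31910737e-06]), 'tool_pos': array([ 0.24208329, -0.52094347,  0.23037772]), 'tcp_rot': array([-3.06593503e+00, -6.77205973e-01,  6.45906531e-05]), 'contact_force': array([-0.3853009 ,  0.26889501, -0.34330667]), 'wrist_torque': array([-0.00510079,  0.01638693, -0.04200068]), 'opening': 0.08564923641658731}
scene [[-0.768, -0.553, 0.322, 1.092], [0.64, -0.665, 0.385, 0.408], [0.001, 0.502, 0.865, 1.468], [0.0, 0.0, 0.0, 1.0]] [[475.02442622   0.         288.94514452]
 [  0.         475.02442622 206.50197792]
 [  0.           0.           1.        ]] -0.07150956022882184
top [[0.018, 0.997, -0.072, 0.434], [-1.0, 0.018, -0.0, -0.208], [0.001, 0.072, 0.997, 1.554], [0.0, 0.0, 0.0, 1.0]] [[494.95459159   0.         277.6824857 ]
 [  0.         494.95459159 203.24638158]
 [  0.           0.           1.        ]] -0.1391815317164024
wrist [[0.422, 0.87, 0.256, 0.307], [-0.907, 0.405, 0.117, -0.492], [-0.002, -0.282, 0.96, 0.372], [0.0, 0.0, 0.0, 1.0]] [[295.25348434   0.         278.14209893]
 [  0.         295.25348434 207.30903606]
 [  0.           0.           1.        ]] 0.010290042264912026
```

View pics/scene0.png

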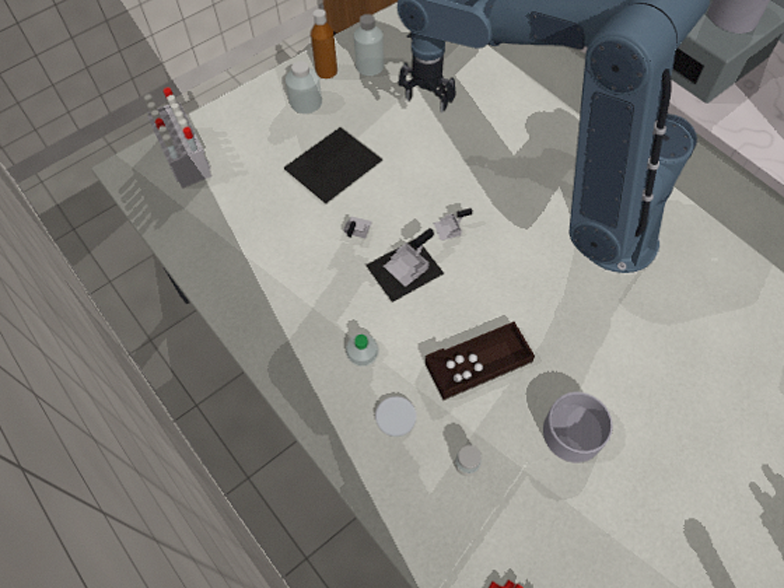

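View pics/top0.png

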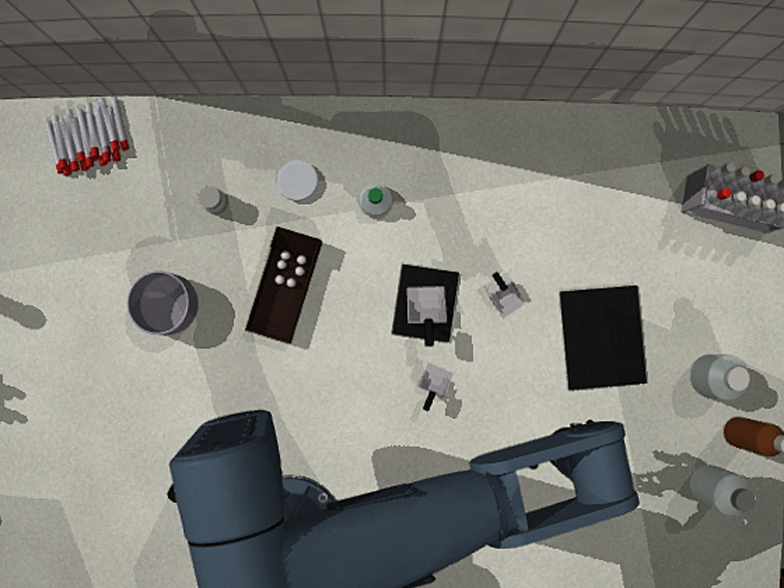

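View pics/wrist0.png

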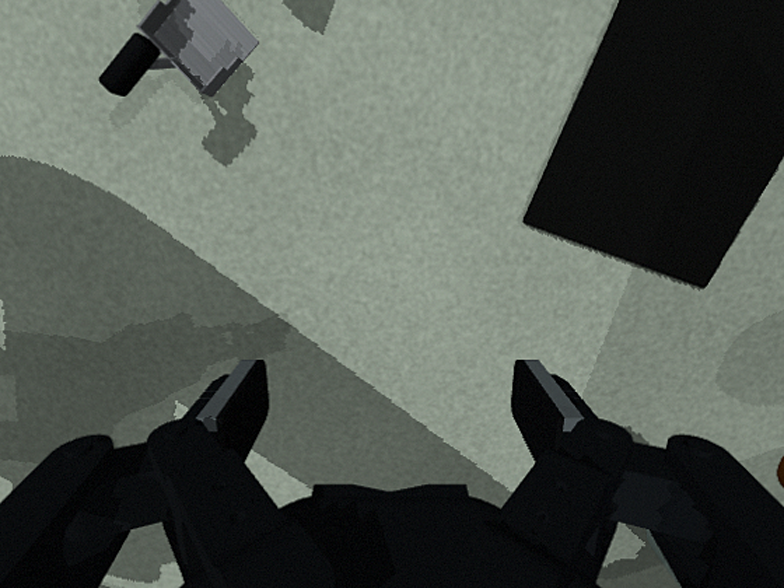

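The scene view and the top view agree. In the top view (shown at 1.4x), the largest scoop is on the small mat at (428,305) with its black grip at (430,335). The tray is at (285,285), with six balls near its far end at (290,268). The open jar is at (163,302), the lamp at (375,200), the dish at (298,180) and the pot at (212,200). Next I measure these.

```bash
python3 - <<'E'
from h import *
c=load('top0');im=c['color'][...,::-1].copy();hsv=cv2.cvtColor(im,cv2.COLOR_BGR2HSV);g=cv2.cvtColor(im,cv2.COLOR_BGR2GRAY)
# mat
m=(g<28).astype(np.uint8);m[:, :270]=0;m[:,340:]=0;m[255:]=0;m[:180]=0
ys,xs=np.nonzero(m);print('mat bb',xs.min(),xs.max(),ys.min(),ys.max())
rect=cv2.minAreaRect(np.c_[xs,ys].astype(np.float32));
# tray: reddish dark
b=im.astype(int);m2=((b[...,2]-b[...,0]>8)&(g<80)).astype(np.uint8);m2[:, :165]=0;m2[:,240:]=0;m2[:150]=0;m2[260:]=0
ys,xs=np.nonzero(m2);rt=cv2.minAreaRect(np.c_[xs,ys].astype(np.float32));bp=cv2.boxPoints(rt);print('tray box',bp.round(1).tolist())
P=onz(c,bp,0.04);print(P.round(4).tolist())
# balls
mb=((g>150)&(cv2.dilate(m2,np.ones((9,9)))>0)).astype(np.uint8);mb[:160]=0
n,l,st,ce=cv2.connectedComponentsWithStats(mb)
for i in range(1,n):
    if st[i,4]>8: print('ball?',ce[i].round(1),st[i,4],onz(c,ce[i],0.014).round(4).tolist())
cv2.imwrite('pics/topcrop.png',cv2.resize(im[150:260,80:340],None,fx=3,fy=3,interpolation=cv2.INTER_CUBIC))
c=load('scene0');im=c['color'][...,::-1]
cv2.imwrite('pics/scenecrop.png',cv2.resize(im[150:345,240:450],None,fx=3,fy=3,interpolation=cv2.INTER_CUBIC))
E
```

```text
mat bb 281 327 189 246
tray box [[174.8000030517578, 235.60000610351562], [197.10000610351562, 161.1999969482422], [228.89999389648438, 170.8000030517578], [206.60000610351562, 245.10000610351562]]
[[0.4382, 0.1064, 0.04], [0.6695, 0.0444, 0.04], [0.6413, -0.0552, 0.04], [0.4112, 0.0075, 0.04]]
ball? [193.  190.3] 506 [[0.5812, 0.0588, 0.014]]
ball? [202.5 182.2] 13 [[0.6075, 0.0297, 0.014]]
ball? [214.3 184.9] 19 [[0.5993, -0.008, 0.014]]
ball? [199.9 188.2] 17 [[0.5883, 0.037, 0.014]]
ball? [212.8 192.9] 19 [[0.574, -0.0039, 0.014]]
ball? [198.6 199.1] 17 [[0.5538, 0.0402, 0.014]]
ball? [206.6 201.2] 16 [[0.5476, 0.0147, 0.014]]
ball? [194.3 244.2] 116 [[0.4126, 0.0497, 0.014]]
```

View pics/topcrop.png

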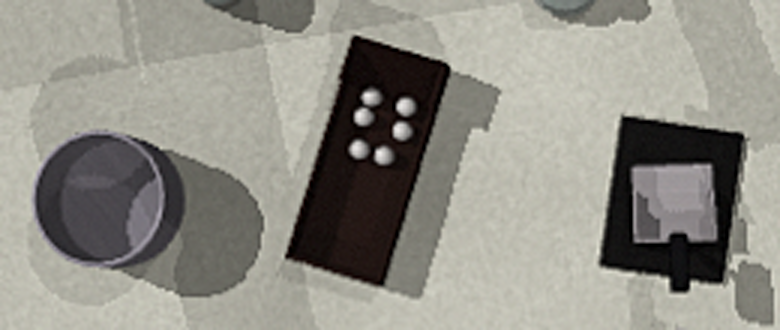

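View pics/scenecrop.png

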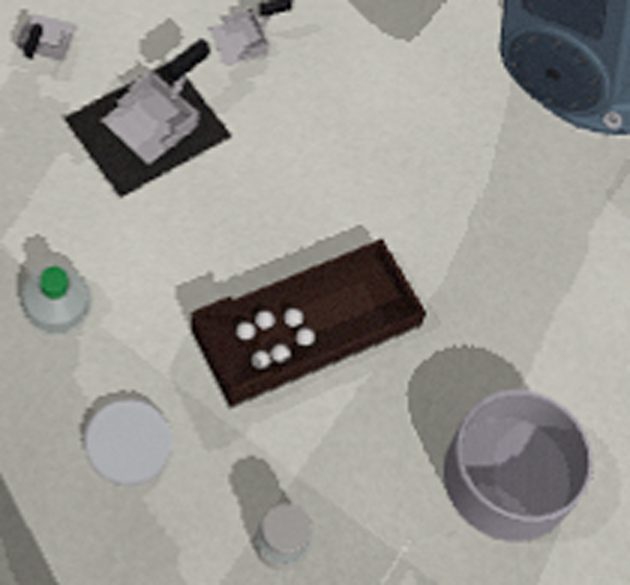

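```bash
cat > meas.py <<'E'
from h import *
c=load('top0'); f=lambda L:np.array(L,float)/3+[80,150]-0.33
far=onz(c,f([(354,37),(450,66)]),.05);near=onz(c,f([(288,258),(383,286)]),.036)
print('tray far',far.round(4).tolist(),'near',near.round(4).tolist())
fm,nm=far.mean(0),near.mean(0);d=(fm-nm)[:2];L=np.linalg.norm(d);x=d/L
print('tray axis deg',np.degrees(np.arctan2(x[1],x[0])),'L',L,'w',np.linalg.norm(far[0]-far[1]),np.linalg.norm(near[0]-near[1]))
o=nm[:2]+x*.146;print('tray origin',o.round(4))
mat=onz(c,f([(622,116),(745,135),(723,284),(601,265)]),.006);mc=mat.mean(0);print('mat',mat.round(4).tolist(),mc.round(4),[np.linalg.norm(mat[i]-mat[i-1]).round(4) for i in range(4)])
im=c['color'];g=cv2.cvtColor(im,cv2.COLOR_RGB2GRAY)
E
python3 meas.py; python3 - <<'E'
from h import *
c=load('top0');s=load('scene0')
def f(L):return np.array(L,float)/3+[80,150]-0.33
def g(L):return np.array(L,float)/3+[240,150]-0.33
# jar rim extremes in top: left 34, right 166, top 130, bottom 268
print('jar top-view',onz(c,f([(34,199),(166,199),(100,130),(100,267)]),.08).round(4).tolist())
print('jar scene',onz(s,g([(457,455),(590,455),(523,390),(523,525)]),.08).round(4).tolist())
# scoop
print('pan front corners z~.008',onz(c,f([(632,168),(712,164)]),.008).round(4).tolist())
print('pan back corners top z~.036',onz(c,f([(637,243),(716,241)]),.037).round(4).tolist())
print('grip ends z~.092',onz(c,f([(680,235),(680,291)]),.092).round(4).tolist())
print('scene grip ends',onz(s,g([(164,78),(203,45)]),.092).round(4).tolist())
print('scene tray: far(left) corners z.05',onz(s,g([(193,314),(232,405)]),.05).round(4).tolist(),'near .036',onz(s,g([(381,242),(425,320)]),.036).round(4).tolist())
print('mat scene',onz(s,g([(66,117),(124,195),(231,136)]),.006).round(4).tolist())
# bystanders
k=1.4
print('pot',onz(c,np.array([[212,200.]])/k,.07),'dish',onz(c,np.array([[298,180.]])/k,.017),'lamp',onz(c,np.array([[375,196]])/k,.07))
E
```

```text
tray far [[0.6656, 0.0409, 0.05], [0.6372, -0.0588, 0.05]] near [[0.4379, 0.1046, 0.036], [0.4114, 0.0057, 0.036]]
tray axis deg -15.779304225826971 L 0.23559118912656926 w 0.10366696128752641 0.10241904783539321
tray origin [0.5652 0.0155]
mat [[0.5935, -0.2362, 0.006], [0.5759, -0.3655, 0.006], [0.4198, -0.3444, 0.006], [0.4373, -0.217, 0.006]] [ 0.5066 -0.2907  0.006 ] [np.float64(0.1574), np.float64(0.1305), np.float64(0.1576), np.float64(0.1286)]
jar top-view [[0.4913, 0.3594, 0.08], [0.4942, 0.2218, 0.08], [0.5626, 0.2931, 0.08], [0.4242, 0.2875, 0.08]]
jar scene [[0.5474, 0.247, 0.08], [0.4432, 0.3353, 0.08], [0.4439, 0.2423, 0.08], [0.5491, 0.3405, 0.08]]
pan front corners z~.008 [[0.539, -0.2475, 0.008], [0.5447, -0.331, 0.008]]
pan back corners top z~.036 [[0.4604, -0.2531, 0.037], [0.4638, -0.3339, 0.037]]
grip ends z~.092 [[0.468, -0.2937, 0.092], [0.413, -0.2946, 0.092]]
scene grip ends [[0.4853, -0.2884, 0.092], [0.4199, -0.2947, 0.092]]
scene tray: far(left) corners z.05 [[0.6414, -0.0536, 0.05], [0.6782, 0.0522, 0.05]] near .036 [[0.4155, 0.0107, 0.036], [0.4459, 0.1109, 0.036]]
mat scene [[0.5755, -0.3645, 0.006], [0.59, -0.2357, 0.006], [0.4396, -0.2161, 0.006]]
pot [[0.71995398 0.18291114 0.07      ]] dish [[0.7784085  0.00180606 0.017     ]] lamp [[ 0.73365516 -0.17434258  0.07      ]]
```

```bash
python3 -m creep '[[1,0.22,-0.0987,0,0],[1,0.22,-0.0987,0,0],[1,0.22,-0.0987,0,0],[1,0.22,-0.0987,0,0],[1,0.22,-0.0987,0,0]]' 40; python3 -m creep '[[1,0,0,0,0.05],[1,0,0,0,0.05],[1,0,0,0,0.0217],[1,0,0,0,0]]'
python3 - <<'E'
from h import *
s=r.observe();print(s['tool_pos'],s['q'],R.from_rotvec(s['tcp_rot']).as_matrix()[:,0])
snap('wrist','w1',sc=1.4)
E
```

```text
clock: 0.78
tool_pos: [0.4406, -0.2921, 0.2312]
tcp_rot: [3.068, 0.677, 0.0]
contact_force: [0.5, -0.5, -1.1]
opening: 0.0854
clock: 1.27
tool_pos: [0.4396, -0.2935, 0.231]
tcp_rot: [-3.14, -0.084, 0.001]
contact_force: [0.1, 0.2, 1.3]
opening: 0.0851
[ 0.43957941 -0.29353122  0.23101512] [-8.13524438e-01  7.75073806e-02  1.72292853e+00  2.96266037e-05
  1.34173080e+00  7.03913466e-01] [ 9.98577071e-01  5.33264568e-02 -3.49541321e-04]
```

View pics/w1.png

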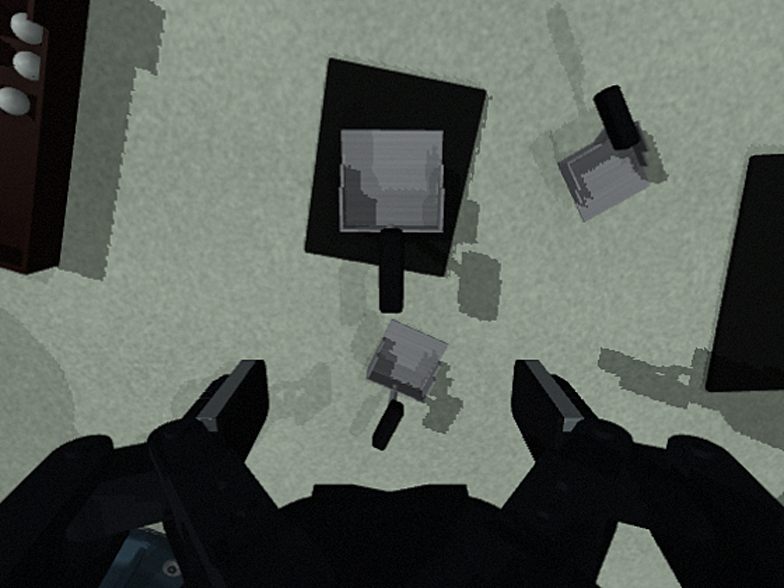

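The wrist view shows the scoop square to the tool. The pan front edge runs from (341,130) to (442,130), and the grip spans columns 379–404 and rows 229–313.

```bash
python3 - <<'E'
from h import *
c=load('w1');k=1.4
F=onz(c,np.array([(341,130),(442,130)])/k,.008);B=onz(c,np.array([(340,231),(443,231)])/k,.036)
G=onz(c,np.array([(379,231),(404,231),(379,311),(404,311)])/k,.092)
print(F.round(4).tolist(),B.round(4).tolist(),G.round(4).tolist(),G.mean(0))
T=F.mean(0);d=F[0]-F[1];print('yaw',np.degrees(np.arctan2(-d[0],d[1])))
u=np.array([.9986,.0533]);print('grip from front',T[:2]-.102*u, 'B mid',B.mean(0))
E
```

```text
[[0.5394, -0.2487, 0.008], [0.5439, -0.3318, 0.008]] [[0.4603, -0.2527, 0.036], [0.4648, -0.3364, 0.036]] [[0.4702, -0.2854, 0.092], [0.4711, -0.3024, 0.092], [0.4128, -0.2881, 0.092], [0.4138, -0.306, 0.092]] [ 0.44198102 -0.29546796  0.092     ]
yaw 3.081954674379216
grip from front [ 0.43976503 -0.29570944] B mid [ 0.46257982 -0.29454268  0.036     ]
```

```bash
python3 -m creep '[[1,0.004,0.008,0.2,0],[1,0,0,0.2,0],[1,0,0,0.2,0],[1,0,0,0.07,0],[1,0,0,0,0]]' 60; python3 -m creep '[[-1,0,0,0,0],[-1,0,0,0,0],[-1,0,0,0,0],[-1,0,0,0,0],[-1,0,0,0,0]]' 60
```

```text
clock: 1.95
tool_pos: [0.4404, -0.2954, 0.0633]
tcp_rot: [-3.139, -0.083, 0.002]
contact_force: [0.7, -0.4, 0.7]
opening: 0.0858
clock: 2.58
tool_pos: [0.4412, -0.2959, 0.0647]
tcp_rot: [3.14, 0.083, 0.001]
contact_force: [-1.7, 2.0, 5.9]
opening: 0.0171
```

```bash
python3 -m creep '[[-1,0,0,-0.06,0],[-1,0,0,-0.12,0],[-1,0,0,-0.12,0],[-1,0,0,-0.06,0],[-1,0,0,0,0]]' 60; python3 - <<'E'
from h import *
snap('wrist','w2',sc=1.4)
E
python3 -m creep '[[-1,0,0,0,0],[-1,0,0,0,0],[-1,0,0,0,0]]' 20;  python3 - <<'E'
from h import *
snap('wrist','w3',sc=1.4)
a=cv2.imread('pics/w2.png');b=cv2.imread('pics/w3.png');cv2.imwrite('pics/w23.png',np.hstack([a[50:400,200:590],b[50:400,200:590]]))
E
```

```text
clock: 3.2
tool_pos: [0.4413, -0.2963, 0.1549]
tcp_rot: [3.139, 0.082, 0.003]
contact_force: [-0.1, 0.4, -2.1]
opening: 0.0171
clock: 3.62
tool_pos: [0.4405, -0.2954, 0.1531]
tcp_rot: [-3.14, -0.082, 0.001]
contact_force: [-0.0, 0.3, -1.1]
opening: 0.0169
```

View pics/w23.png

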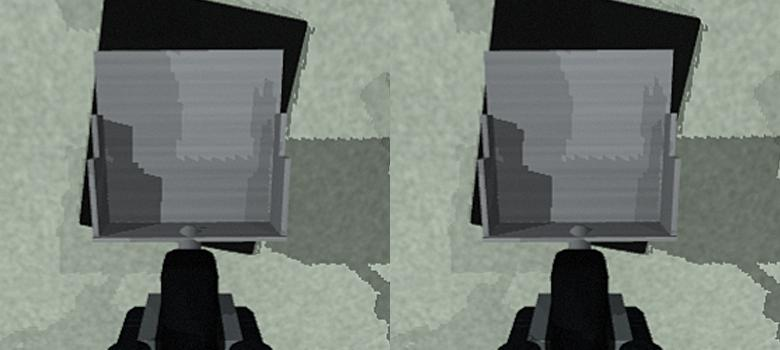

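```bash
python3 -m creep '[[-1,0,-0.12,-0.04,0],[-1,0,-0.24,-0.04,0],[-1,0,-0.24,-0.04,0],[-1,0,-0.24,-0.04,0],[-1,0,-0.24,0,0]]' 60; python3 -m creep '[[-1,0,-0.24,0,0],[-1,0,-0.104,0,0],[-1,0,0,0,0.05],[-1,0,0,0,0.0528],[-1,0,0,0,0]]' 60;  python3 - <<'E'
from h import *
c=snap('wrist','w4',sc=1.4);s=r.observe();print(s['tool_pos'],s['q'],R.from_rotvec(s['tcp_rot']).as_matrix()[:,0])
snap('top','t4',crop=(80,120,340,260),sc=3)
E
```

```text
clock: 4.3
tool_pos: [0.4269, -0.0246, 0.1948]
tcp_rot: [3.14, 0.081, 0.004]
contact_force: [1.1, -0.3, -1.3]
opening: 0.0172
clock: 4.92
tool_pos: [0.422, 0.06, 0.1938]
tcp_rot: [-3.113, 0.421, 0.0]
contact_force: [-0.7, 0.4, -1.7]
opening: 0.017
[0.42203814 0.05983658 0.19372296] [-1.39216724e-01 -1.27479360e-01  2.00191406e+00  7.49912667e-05
  1.26727821e+00  1.69865517e+00] [ 9.64540888e-01 -2.63933436e-01 -1.28402735e-04]
```

View pics/w4.png

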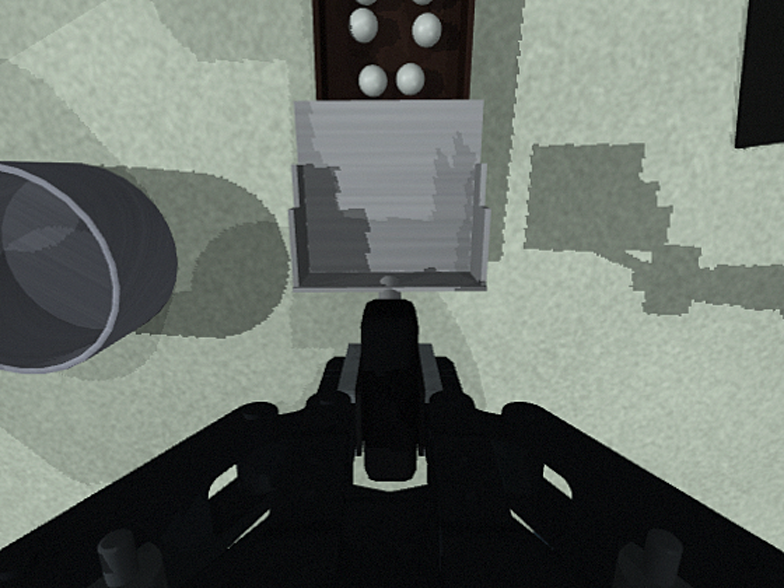

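View pics/t4.png

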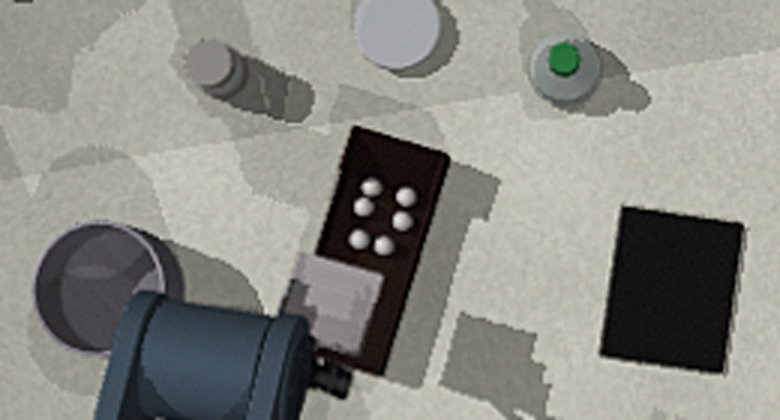

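```bash
python3 - <<'E'
from h import *
im=cv2.imread('pics/w4.png');cv2.imwrite('pics/w4c.png',cv2.resize(im[0:110,280:500],None,fx=3.5,fy=3.5))
c=load('w4');g=c['color'].astype(int)
for row in (20,45,65):
    print(row,[tuple(g[row,x]) for x in range(220,236)],[tuple(g[row,x]) for x in range(330,346)])
E
```

```text
20 [(np.int64(136), np.int64(148), np.int64(134)), (np.int64(140), np.int64(150), np.int64(138)), (np.int64(147), np.int64(160), np.int64(146)), (np.int64(98), np.int64(102), np.int64(93)), (np.int64(32), np.int64(23), np.int64(17)), (np.int64(26), np.int64(16), np.int64(9)), (np.int64(31), np.int64(21), np.int64(19)), (np.int64(28), np.int64(21), np.int64(17)), (np.int64(16), np.int64(11), np.int64(8)), (np.int64(9), np.int64(5), np.int64(4)), (np.int64(10), np.int64(8), np.int64(8)), (np.int64(4), np.int64(2), np.int64(0)), (np.int64(13), np.int64(7), np.int64(8)), (np.int64(20), np.int64(14), np.int64(14)), (np.int64(25), np.int64(18), np.int64(17)), (np.int64(25), np.int64(20), np.int64(18))] [(np.int64(21), np.int64(16), np.int64(13)), (np.int64(18), np.int64(11), np.int64(8)), (np.int64(21), np.int64(12), np.int64(13)), (np.int64(27), np.int64(18), np.int64(15)), (np.int64(39), np.int64(28), np.int64(22)), (np.int64(34), np.int64(23), np.int64(14)), (np.int64(28), np.int64(17), np.int64(15)), (np.int64(38), np.int64(28), np.int64(24)), (np.int64(102), np.int64(107), np.int64(96
[... 2520 characters left out ...]
int64(9)), (np.int64(31), np.int64(20), np.int64(18)), (np.int64(38), np.int64(24), np.int64(23)), (np.int64(33), np.int64(20), np.int64(18)), (np.int64(34), np.int64(23), np.int64(21)), (np.int64(61), np.int64(58), np.int64(50)), (np.int64(117), np.int64(126), np.int64(117)), (np.int64(108), np.int64(117), np.int64(106)), (np.int64(110), np.int64(121), np.int64(109)), (np.int64(109), np.int64(120), np.int64(110)), (np.int64(108), np.int64(119), np.int64(108)), (np.int64(109), np.int64(119), np.int64(108)), (np.int64(108), np.int64(117), np.int64(106)), (np.int64(108), np.int64(118), np.int64(107)), (np.int64(111), np.int64(122), np.int64(110)), (np.int64(107), np.int64(115), np.int64(106))]
```

View pics/w4c.png

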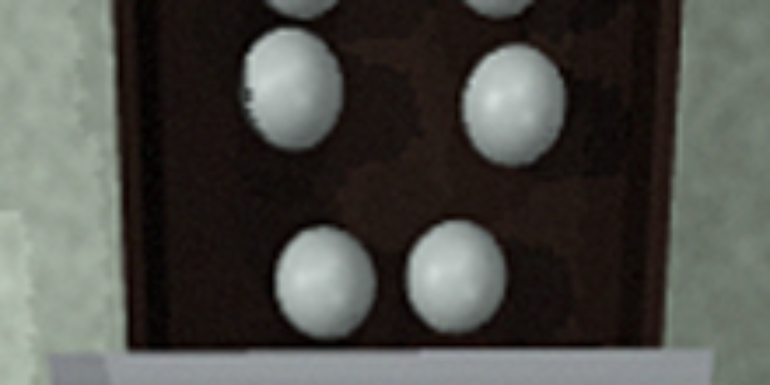

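```bash
python3 - <<'E'
from h import *
c=load('w4');T=c['T']
Lp=onz(c,[(223.6,20),(224.6,45),(225.6,65)],.036);Rp=onz(c,[(337.6,20),(336.2,45),(335.2,65)],.036)
R0=np.array([.4220,.0598]);ux=np.array([.96454,-.26393]);vy=np.array([.26393,.96454])
f=lambda P:np.c_[(P[:,:2]-R0)@ux,(P[:,:2]-R0)@vy]*1000
print('L',f(Lp).round(1).tolist());print('R',f(Rp).round(1).tolist())
F=onz(c,np.array([(295,100),(483,100)])/1.4,.1385);print('pan front',f(F).round(1).tolist())
B=onz(c,np.array([(280+325/3.5,283/3.5),(280+456/3.5,277/3.5),(280+293/3.5,90/3.5),(280+513/3.5,105/3.5)])/1.4,.014)
print('balls',f(B).round(1).tolist())
t0=np.array([.5684,.0191]);print('tray org in tool frame',f(t0[None]).round(1))
E
```

```text
L [[157.2, 47.8], [137.4, 48.0], [120.9, 48.0]]
R [[157.1, -53.4], [137.3, -53.3], [120.8, -53.3]]
pan front [[100.6, 40.6], [100.5, -41.5]]
balls [[131.0, 11.1], [132.1, -15.3], [164.8, 16.9], [162.2, -25.9]]
tray org in tool frame [[152.   -0.6]]
```

```bash
python3 -m creep '[[-1,0.008,0.009,0.1,0],[-1,0,0,0.18,0],[-1,0,0,0.12,0],[-1,0,0,0.06,0],[-1,0,0,0.02,0]]' 60; python3 -m creep '[[-1,0,0,0.03,0],[-1,0,0,0.015,0],[-1,0,0,0,0]]' 60;  python3 - <<'E'
from h import *
c=snap('wrist','w5',sc=1.4);s=r.observe();print(s['tool_pos'],s['contact_force'],s['wrist_torque'])
E
```

```text
clock: 5.65
tool_pos: [0.4234, 0.057, 0.0734]
tcp_rot: [-3.113, 0.422, 0.001]
contact_force: [-0.4, 0.1, -2.1]
opening: 0.0174
clock: 6.02
tool_pos: [0.4239, 0.057, 0.0629]
tcp_rot: [3.113, -0.423, 0.001]
contact_force: [-0.0, -0.0, -1.6]
opening: 0.017
[0.42380319 0.05704975 0.06292993] [ 0.19204344  0.5364627  -1.32512102] [0.01531982 0.0683439  0.00659968]
```

View pics/w5.png

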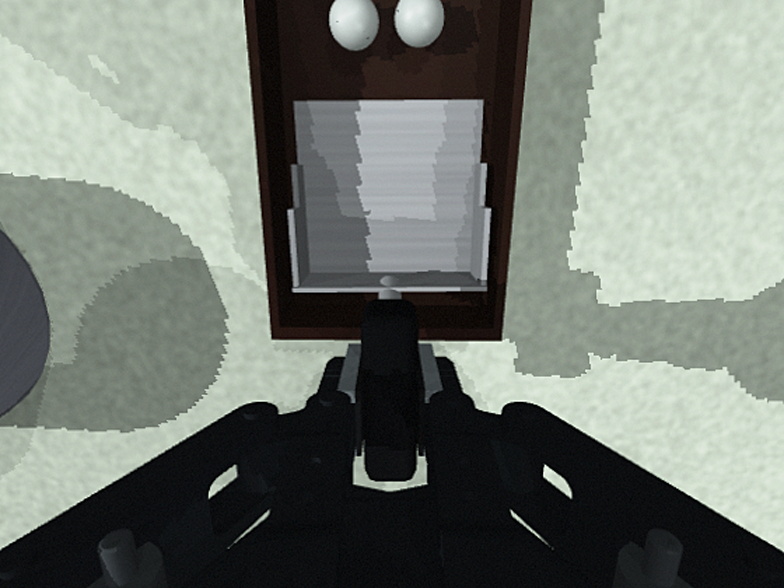

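```bash
python3 - <<'E'
from h import *
c=load('w5');s=r.observe()['tool_pos'][:2]
ux=np.array([.9638,-.2667]);vy=np.array([.2667,.9638])
f=lambda P:(np.c_[(P[:,:2]-s)@ux,(P[:,:2]-s)@vy]*1000).round(1).tolist()
print('end wall outer top',f(onz(c,np.array([(390,338.)])/1.4,.036)),'inner',f(onz(c,np.array([(390,325.)])/1.4,.036)))
print('side outers',f(onz(c,np.array([(258,170.),(514,170)])/1.4,.036)), 'pan',f(onz(c,np.array([(294,100.),(485,100)])/1.4,.007)))
E
python3 -m creep '[[-1,0,0,0.01,0],[-1,0,0,0,0]]' 60
```

```text
end wall outer top [[0.5, -0.9]] inner [[6.6, -0.9]]
side outers [[71.4, 50.8], [71.4, -49.4]] pan [[100.8, 41.2], [100.8, -42.5]]
clock: 6.32
tool_pos: [0.4248, 0.057, 0.0626]
tcp_rot: [3.113, -0.423, 0.003]
contact_force: [-9.8, 1.4, 24.3]
opening: 0.0174
```

```bash
python3 -m creep '[[-1,0,-0.005,-0.007,0],[-1,0,0,0,0]]' 60; python3 -m creep '[[-1,0.02,0,0,0],[-1,0.04,0,0,0],[-1,0.04,0,0,0],[-1,0.04,0,0,0]]' 60; python3 -c "
from h import *
s=r.observe();print(s['tool_pos'],s['contact_force'])
c=snap('wrist','w6',crop=(140,0,420,280),sc=2)"
```

```text
clock: 6.58
tool_pos: [0.4245, 0.0584, 0.0627]
tcp_rot: [-3.113, 0.423, -0.002]
contact_force: [-1.5, 1.2, 8.4]
opening: 0.0173
clock: 7.08
tool_pos: [0.4581, 0.049, 0.0627]
tcp_rot: [-3.113, 0.423, -0.001]
contact_force: [-4.4, 1.5, 11.9]
opening: 0.017
[0.45812328 0.04895602 0.06268677] [-4.35688614  1.4615433  11.88046624]
```

View pics/w6.png

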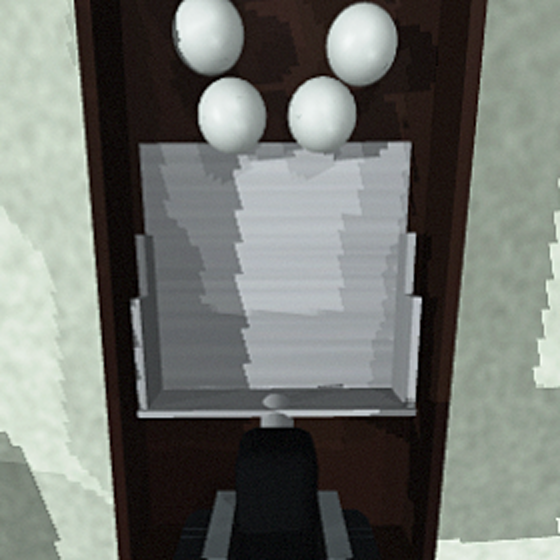

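The pan lies flat inside the tray and has reached the two nearest balls at (232,115) and (322,115). It is centred between the walls, so I keep pushing.

```bash
python3 -m creep '[[-1,0.04,0,0,0],[-1,0.04,0,0,0],[-1,0.04,0,0,0],[-1,0.04,0,0,0],[-1,0.03,0,0,0]]' 60; python3 -c "
from h import *
s=r.observe();print(s['tool_pos'],s['contact_force'])
c=snap('wrist','w7',crop=(140,0,420,280),sc=2)"
```

```text
clock: 7.75
tool_pos: [0.5037, 0.0363, 0.0627]
tcp_rot: [-3.113, 0.423, -0.0]
contact_force: [-6.2, 2.4, 11.7]
opening: 0.017
[0.50373032 0.03632537 0.06269709] [-6.23404853  2.43146337 11.68336448]
```

View pics/w7.png

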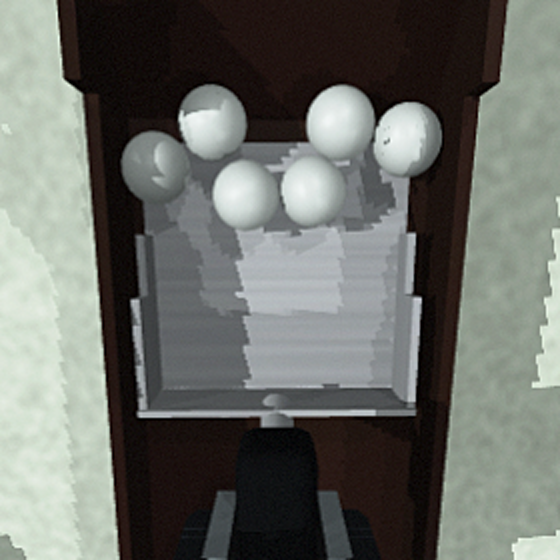

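```bash
python3 -m creep '[[-1,0.02,0,-0.004,0],[-1,0.012,0,-0.01,0],[-1,0.02,0,-0.02,0],[-1,0.02,0,-0.02,0],[-1,0,0,0,0]]' 120; python3 -c "
from h import *
s=r.observe();print(s['tool_pos'],s['contact_force'])
c=snap('wrist','w8',crop=(140,0,420,280),sc=2)"
```

```text
clock: 8.43
tool_pos: [0.5215, 0.0312, 0.0759]
tcp_rot: [3.113, -0.424, 0.002]
contact_force: [0.8, -0.7, -2.4]
opening: 0.0162
[0.52151376 0.03118369 0.07589349] [ 0.82167325 -0.67278354 -2.38839066]
```

View pics/w8.png

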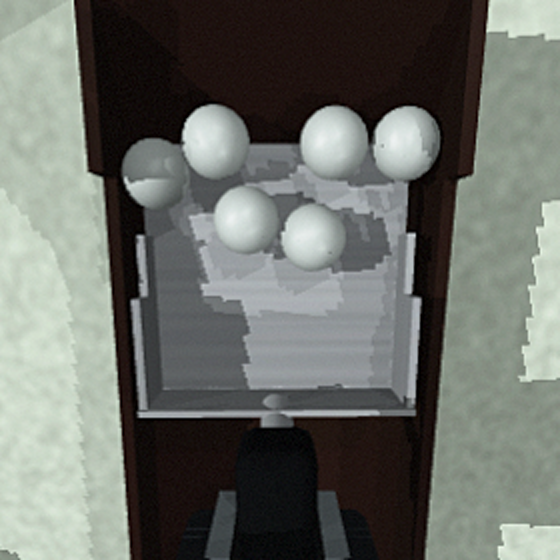

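```bash
python3 -m creep '[[-1,0.02,0,-0.016,0],[-1,0.028,0,-0.028,0],[-1,0.02,0,-0.02,0],[-1,0.008,0,-0.006,0],[-1,0,0,0,0]]' 120; python3 -c "
from h import *
s=r.observe();print(s['tool_pos'],s['contact_force'])
c=snap('wrist','w9',crop=(140,0,420,280),sc=2)"
```

```text
clock: 9.1
tool_pos: [0.5389, 0.0264, 0.0929]
tcp_rot: [-3.113, 0.424, 0.0]
contact_force: [-2.0, 0.6, 0.7]
opening: 0.0156
[0.53890366 0.0264148  0.09291646] [-2.00411813  0.63217768  0.65621147]
```

View pics/w9.png

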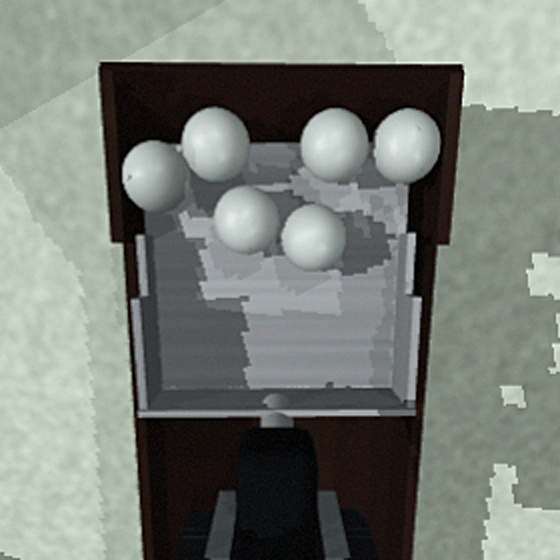

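```bash
python3 -m creep '[[-1,0,0,0,0],[-1,-0.016,0,0.028,0],[-1,-0.016,0,0.028,0],[-1,-0.016,0,0.028,0],[-1,0,0,0,0]]' 20; python3 -c "
from h import *
s=r.observe();print(s['tool_pos'],s['contact_force'])
c=snap('wrist','w10',crop=(140,0,420,280),sc=2)"
```

```text
clock: 9.78
tool_pos: [0.5266, 0.0302, 0.0725]
tcp_rot: [-3.113, 0.423, 0.002]
contact_force: [-9.9, 4.0, 13.1]
opening: 0.0161
[0.52657306 0.03024919 0.07254339] [-9.89133094  3.9630365  13.13288043]
```

View pics/w10.png

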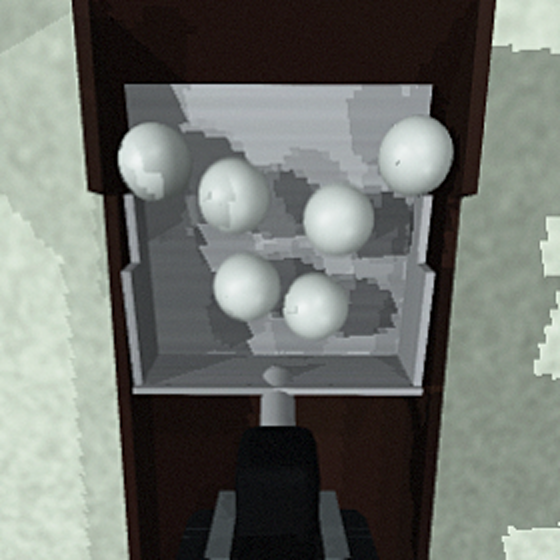

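```bash
python3 -m creep '[[-1,-0.013,0,0.03,0],[-1,-0.013,0,0.034,0],[-1,0,0,0,0]]' 20; python3 -c "
from h import *
s=r.observe();print(s['tool_pos'],s['contact_force'])
c=snap('wrist','w11',crop=(140,0,420,280),sc=2)"
```

```text
clock: 10.2
tool_pos: [0.5192, 0.0322, 0.0556]
tcp_rot: [-3.113, 0.422, 0.005]
contact_force: [-10.4, 2.8, 8.8]
opening: 0.0156
[0.51920234 0.03217441 0.05555122] [-10.41028146   2.8262438    8.84785593]
```

View pics/w11.png

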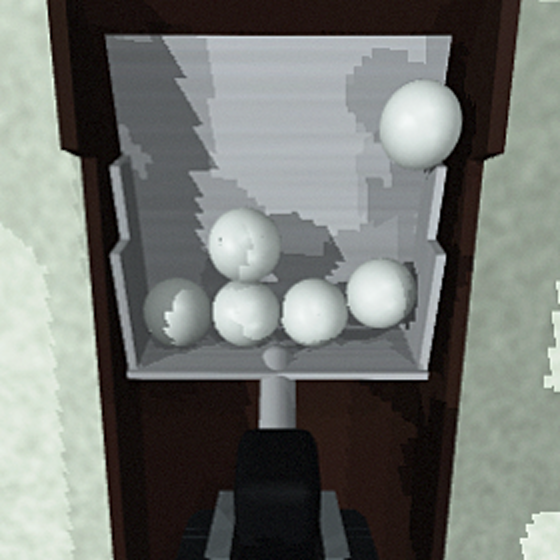

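```bash
cat > tilt.py <<'E'
from h import *
def tilt(c,uv):
    # front-edge midpoint pixel -> nose-up angle in tool xz plane
    Tc=np.array(c['tool_from_camera']);o=Tc[:3,3]
    p=cv2.undistortPoints(np.array(uv,float).reshape(1,1,2),np.array(c['mtx']),np.array([c['k1'],0,0,0,0.]))[0,0]
    d=Tc[:3,:3]@np.array([p[0],-p[1],-1])
    best=None
    for th in np.radians(np.arange(-60,50,.25)):
        n=np.array([.102*np.cos(th)+.072*np.sin(th),0,-.0167-( .102*np.sin(th)-.072*np.cos(th))])
        t=(n[2]-o[2])/d[2];e=abs((o+t*d)[0]-n[0])
        if best is None or e<best[0]: best=(e,np.degrees(th),n)
    return best
E
python3 - <<'E'
from tilt import *
for f,y in (('w9',143),('w10',84),('w11',36)):
    print(f,tilt(load(f),(140+277/2,y/2)))
E
python3 -m creep '[[-1,0,0,0,0],[-1,0,0,0,0],[-1,0,0,0,0],[-1,0,0,0,0]]' 60; python3 -c "
from h import *
s=r.observe();print(s['tool_pos'],s['contact_force'])
c=snap('wrist','w12',crop=(140,0,420,280),sc=2)"
```

```text
w9 (np.float64(8.883520883758156e-05), np.float64(-1.0), array([0.10072789, 0.        , 0.05706918]))
w10 (np.float64(9.72870691669514e-05), np.float64(9.5), array([0.11248456, 0.        , 0.03747771]))
w11 (np.float64(2.9065265536754037e-05), np.float64(17.75), array([0.1190946 , 0.        , 0.02077634]))
clock: 10.75
tool_pos: [0.5192, 0.0322, 0.0557]
tcp_rot: [-3.113, 0.422, 0.006]
contact_force: [-11.5, 3.3, 9.5]
opening: 0.0162
[0.51919031 0.0321654  0.05568758] [-11.47806889   3.31010266   9.49230048]
```

View pics/w12.png

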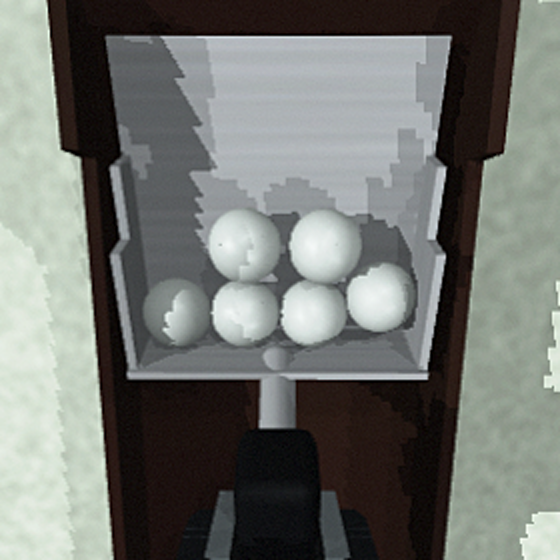

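All six balls rest against the back wall at a nose-up tilt of about 18°. I grip hard and lift.

```bash
python3 -m creep '[[-1,0,0,0,0],[-1,-0.008,0,-0.012,0],[-1,-0.008,0,-0.03,0],[-1,0,0,-0.05,0],[-1,0,0,-0.05,0]]' 120;python3 -m creep '[[-1,0,0,-0.07,0],[-1,0,0,-0.08,0],[-1,0,0,-0.08,0],[-1,0,0,-0.05,0],[-1,0,0,-0.02,0]]' 120; python3 -c "
from tilt import *
s=r.observe();print(s['tool_pos'],s['contact_force'],s['q'])
c=snap('wrist','w13',crop=(140,0,420,280),sc=2)"
```

```text
clock: 11.42
tool_pos: [0.5176, 0.0322, 0.0924]
tcp_rot: [3.113, -0.424, 0.001]
contact_force: [-0.2, -0.9, -3.3]
opening: 0.0161
clock: 12.05
tool_pos: [0.5177, 0.0323, 0.1675]
tcp_rot: [3.113, -0.424, 0.003]
contact_force: [0.7, 0.2, -2.5]
opening: 0.0161
[0.51772023 0.032279   0.16751317] [ 0.67774938  0.16644894 -2.47649927] [-1.66821127e-01  1.22580287e-01  1.80962333e+00 -8.26654110e-06
  1.20762817e+00  1.67448577e+00]
```

View pics/w13.png

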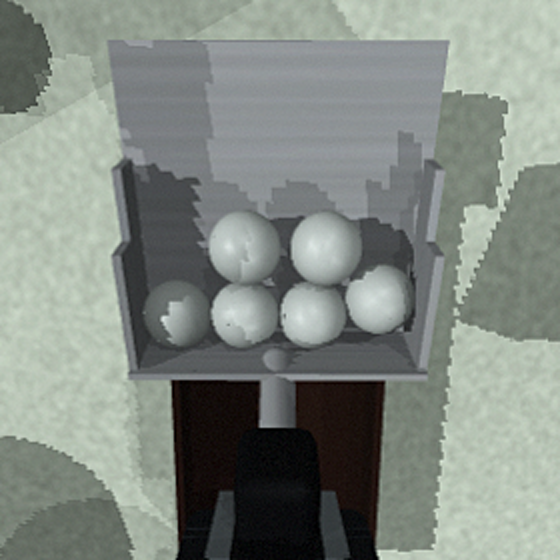

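```bash
python3 -m creep '[[-1,-0.009,-0.013,0,0],[-1,-0.023,-0.033,0,0],[-1,-0.041,-0.059,0,0],[-1,-0.06,-0.085,0,0],[-1,-0.069,-0.099,0,0]]' 120;python3 -m creep '[[-1,-0.069,-0.099,0,0],[-1,-0.069,-0.099,0,0],[-1,-0.069,-0.099,0,0],[-1,-0.069,-0.099,0,0],[-1,-0.069,-0.099,0,0]]' 120;python3 -m creep '[[-1,-0.06,-0.085,0,0],[-1,-0.041,-0.059,0,0],[-1,-0.023,-0.033,0,0],[-1,-0.009,-0.013,0,0],[-1,0,0,0,0]]' 120; python3 -c "
from tilt import *
s=r.observe();print(s['tool_pos'],s['contact_force'],s['q'])
c=snap('wrist','w14',sc=1.4)"
```

```text
clock: 12.72
tool_pos: [0.4869, 0.1171, 0.166]
tcp_rot: [-3.113, 0.424, 0.001]
contact_force: [1.1, -0.3, -2.2]
opening: 0.0162
clock: 13.35
tool_pos: [0.4364, 0.2596, 0.166]
tcp_rot: [-3.113, 0.422, 0.001]
contact_force: [0.8, 0.4, -3.0]
opening: 0.0162
clock: 13.98
tool_pos: [0.4186, 0.3122, 0.1663]
tcp_rot: [3.113, -0.424, 0.0]
contact_force: [0.0, -0.6, -2.4]
opening: 0.0163
[0.41861388 0.3122253  0.16625135] [ 0.04270341 -0.64579901 -2.37886363] [ 4.13456194e-01  1.33134307e-01  1.80055907e+00 -2.44274303e-04
  1.20797015e+00  2.25500579e+00]
```

View pics/w14.png

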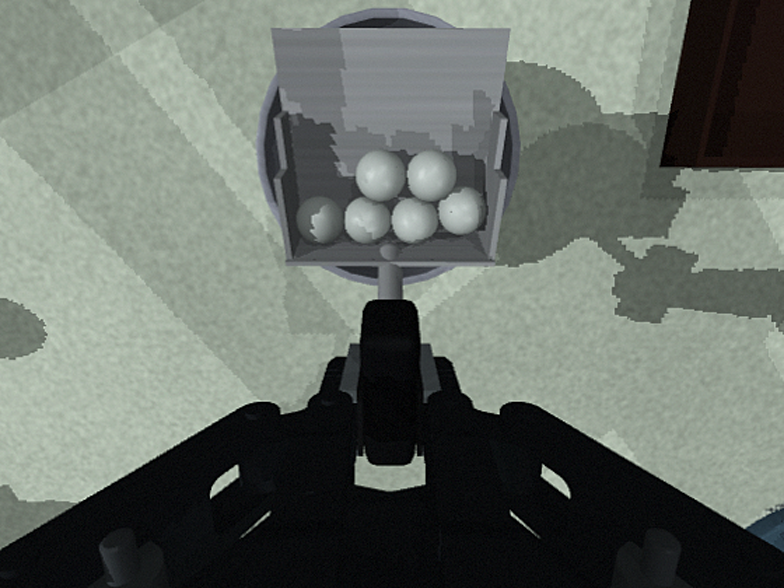

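```bash
python3 - <<'E'
from tilt import *
c=load('w14');s=r.observe()['tool_pos'][:2];ux=np.array([.9645,-.264]);vy=np.array([.264,.9645])
P=onz(c,np.array([(258,148),(520,148),(390,8),(390,284.)])/1.4,.08)
print((np.c_[(P[:,:2]-s)@ux,(P[:,:2]-s)@vy]*1000).round(1),tilt(c,(390/1.4,28/1.4)))
E
```

```text
[[ 82.2  67.7]
 [ 81.8 -68.8]
 [145.   -1.2]
 [  8.4  -0.9]] (np.float64(7.30545640448832e-05), np.float64(17.0), array([0.11859385, 0.        , 0.02233203]))
```

```bash
python3 -m creep '[[-1,0.008,0.001,0.03,0],[-1,0.008,0,0.07,0],[-1,0,0,0.09,0],[-1,0,0,0.07,0],[-1,0,0,0.04,0]]' 120;python3 -m creep '[[-1,0,0,0.008,0],[-1,0.008,0,0,0],[-1,0,0,0,0]]' 120; python3 -c "
from tilt import *
s=r.observe();print(s['tool_pos'],s['contact_force'],s['q'])
c=snap('wrist','w15',sc=1.4)"
```

```text
clock: 14.65
tool_pos: [0.4215, 0.3106, 0.0894]
tcp_rot: [3.112, -0.424, -0.003]
contact_force: [0.1, 0.3, -3.2]
opening: 0.016
clock: 15.02
tool_pos: [0.4248, 0.3109, 0.09]
tcp_rot: [-3.112, 0.424, -0.002]
contact_force: [-0.2, 1.2, -2.3]
opening: 0.016
[0.4247612  0.31092412 0.08999452] [-0.16013312  1.1745307  -2.31934865] [4.06028110e-01 2.49158866e-01 1.83998232e+00 2.88434821e-04
 1.05113418e+00 2.24719426e+00]
```

View pics/w15.png

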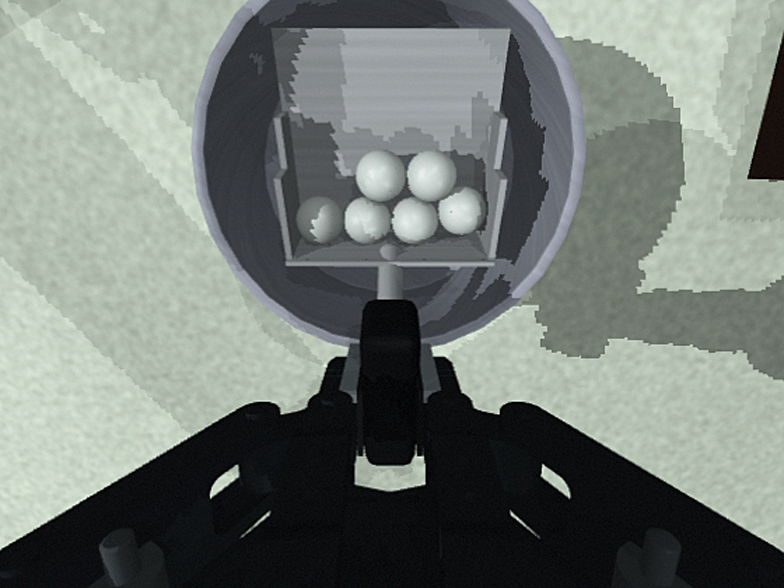

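```bash
python3 -m creep '[[-1,0.012,0,0,0],[-1,0.012,0,0,0],[-1,0.012,0,-0.016,0],[-1,0.012,0,-0.028,0],[-1,0,0,0,0]]' 20; python3 -c "
from tilt import *
s=r.observe();print(s['tool_pos'],s['contact_force'],s['q'])
c=snap('wrist','w16',crop=(140,0,420,280),sc=2)"
```

```text
clock: 15.7
tool_pos: [0.4327, 0.3087, 0.1]
tcp_rot: [-3.112, 0.422, 0.009]
contact_force: [-9.3, 6.8, -1.0]
opening: 0.0162
[0.43273152 0.30866047 0.09999581] [-9.33534274  6.81260711 -1.01883492] [0.39382081 0.24727774 1.81788783 0.00420998 1.08126492 2.23231087]
```

View pics/w16.png

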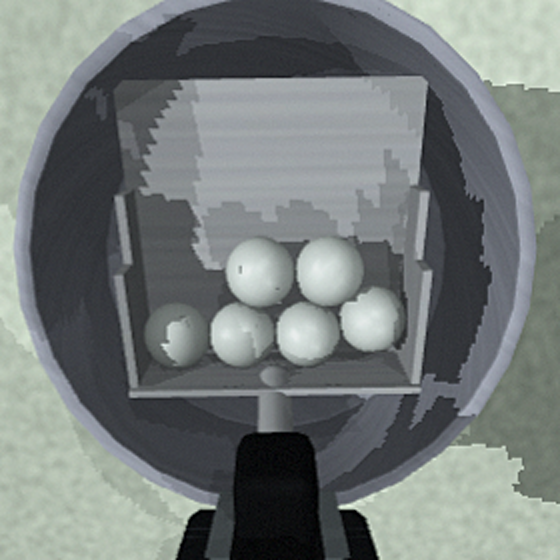

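```bash
python3 -m creep '[[-1,0.014,0,-0.02,0],[-1,0.006,0,-0.02,0],[-1,0,0,0,0]]' 20;  python3 -m creep '[[-1,0,0,0,0],[-1,-0.02,0,0.01,0],[-1,0,0,0.03,0],[-1,0,0,0.03,0],[-1,0,0,0.012,0]]' 120; python3 -c "
from tilt import *
s=r.observe();print(s['tool_pos'],s['contact_force'],s['q'])
c=snap('wrist','w17',crop=(140,0,420,280),sc=2)"
```

```text
clock: 16.12
tool_pos: [0.4368, 0.3074, 0.1094]
tcp_rot: [-3.112, 0.423, 0.012]
contact_force: [-11.1, 8.3, -0.2]
opening: 0.0162
clock: 16.75
tool_pos: [0.4354, 0.3078, 0.0894]
tcp_rot: [-3.112, 0.423, 0.001]
contact_force: [-3.8, 3.7, 0.4]
opening: 0.0159
[0.43537464 0.30777012 0.08937227] [-3.75758953  3.65111805  0.40220954] [3.91954259e-01 2.64680203e-01 1.82172995e+00 1.14998540e-03
 1.05568940e+00 2.23261182e+00]
```

View pics/w17.png

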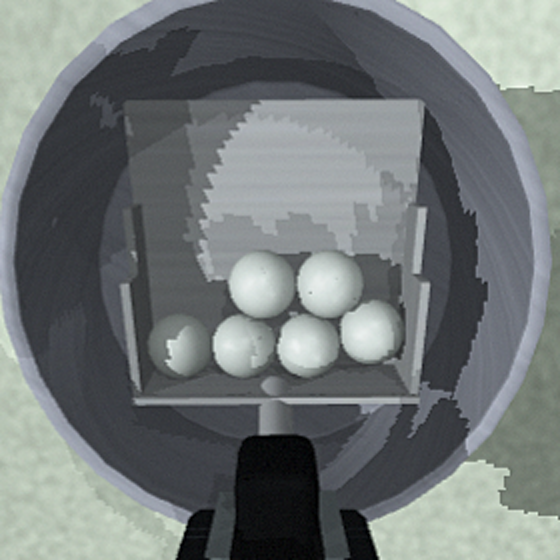

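```bash
python3 -m creep '[[-1,0.024,0,-0.012,0],[-1,0.024,0,-0.034,0],[-1,0.024,0,-0.034,0],[-1,0.024,0,-0.032,0],[-1,0.016,0,-0.03,0]]' 20;  python3 -c "
from tilt import *
s=r.observe();print(s['tool_pos'],s['contact_force'],s['q'])
c=snap('wrist','w18',crop=(140,0,420,280),sc=2)"
```

```text
clock: 17.42
tool_pos: [0.4607, 0.3003, 0.1243]
tcp_rot: [-3.113, 0.424, 0.008]
contact_force: [-6.9, 4.7, -5.0]
opening: 0.0161
[0.46067963 0.30031481 0.12434581] [-6.89309532  4.70521948 -4.96131835] [0.36032149 0.24949263 1.75732121 0.0027806  1.1393942  2.20088003]
```

View pics/w18.png

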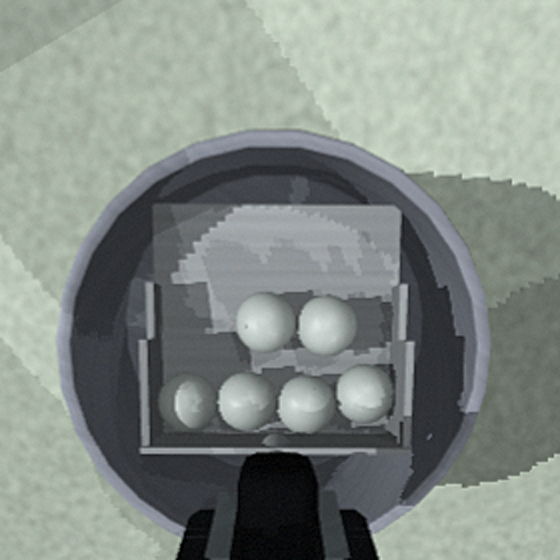

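```bash
python3 -m creep '[[-1,-0.01,0,0,0],[-1,-0.02,0,0,0],[-1,-0.016,0,0,0],[-1,0,0,0,0],[-1,0,0,0,0]]' 60;  python3 -c "
from tilt import *
s=r.observe();print(s['tool_pos'],s['contact_force'],s['q'])
c=snap('wrist','w19',crop=(140,0,420,280),sc=2)"
```

```text
clock: 18.1
tool_pos: [0.4521, 0.3029, 0.1255]
tcp_rot: [-3.113, 0.424, -0.001]
contact_force: [0.2, -0.4, -1.4]
opening: 0.0159
[0.45205966 0.3028969  0.12551439] [ 0.16933014 -0.44073767 -1.3562552 ] [ 3.72317752e-01  2.32967445e-01  1.77514160e+00 -3.59188972e-04
  1.13274219e+00  2.21377946e+00]
```

View pics/w19.png

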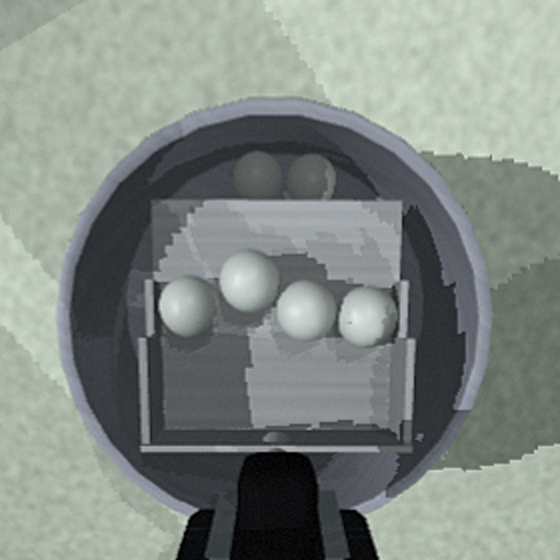

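Two balls have already dropped into the jar, at (257,175) and (312,178) in the crop, and the rest are rolling out. I wait for them.

```bash
python3 -m creep '[[-1,0,0,0,0],[-1,0,0,0,0],[-1,0,0,0,0],[-1,0,0,0,0],[-1,0,0,0,0]]' 60;  python3 -c "
from tilt import *
s=r.observe();print(s['tool_pos'],s['contact_force'],s['q'])
c=snap('wrist','w20',crop=(140,0,420,280),sc=2)"
```

```text
clock: 18.77
tool_pos: [0.4517, 0.303, 0.1253]
tcp_rot: [3.113, -0.424, 0.0]
contact_force: [-1.0, 0.1, -1.2]
opening: 0.0163
[0.45172163 0.30297376 0.12533132] [-0.95248341  0.07488845 -1.16164119] [ 3.72516861e-01  2.33118649e-01  1.77538050e+00 -5.15761446e-05
  1.13301892e+00  2.21382881e+00]
```

View pics/w20.png

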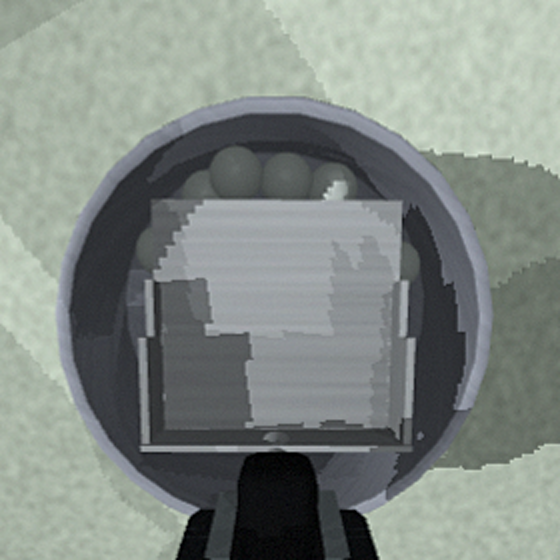

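All six balls are visible in the jar and the pan is empty. I lift out and carry the scoop back to the mat.

```bash
python3 -m creep '[[-1,0,0,-0.04,0],[-1,0,0,-0.1,0],[-1,0,0,-0.14,0],[-1,0,0,-0.12,0],[-1,0,0,0,0]]' 100; python3 -m creep '[[-1,0.03,0.11,0,0],[-1,0.059,0.223,0,0],[-1,0.059,0.223,0,0],[-1,0.059,0.223,0,0],[-1,0.059,0.223,0,0]]' 100; python3 -m creep '[[-1,0.059,0.223,0,0],[-1,0.059,0.223,0,0],[-1,0.059,0.223,0,0],[-1,0.059,0.223,0,0],[-1,0.059,0.223,0,0]]' 100; python3 -m creep '[[-1,0.03,0.113,0,0],[-1,0,0,0,0]]' 100;   python3 -c "
from tilt import *
s=r.observe();print(s['tool_pos'],s['contact_force'],s['q'])
c=snap('wrist','w21',sc=1.4)
c=snap('top','t21',sc=1.4)"
```

```text
clock: 19.45
tool_pos: [0.4535, 0.3038, 0.2287]
tcp_rot: [-3.11, 0.423, -0.009]
contact_force: [0.2, 0.1, -1.0]
opening: 0.0158
clock: 20.08
tool_pos: [0.4478, 0.0423, 0.2241]
tcp_rot: [-3.113, 0.423, 0.002]
contact_force: [0.7, -0.7, -1.9]
opening: 0.0157
clock: 20.7
tool_pos: [0.4445, -0.246, 0.224]
tcp_rot: [-3.112, 0.424, 0.002]
contact_force: [0.9, 0.7, -1.7]
opening: 0.016
clock: 20.95
tool_pos: [0.4441, -0.2754, 0.2237]
tcp_rot: [-3.111, 0.429, 0.003]
contact_force: [0.7, 0.4, -1.6]
opening: 0.0159
[ 0.44407709 -0.27538524  0.22373095] [ 0.74151249  0.36044418 -1.60565948] [-7.82263917e-01  7.18008339e-02  1.74420198e+00 -3.61638365e-04
  1.32772916e+00  1.06236588e+00]
```

View pics/w21.png

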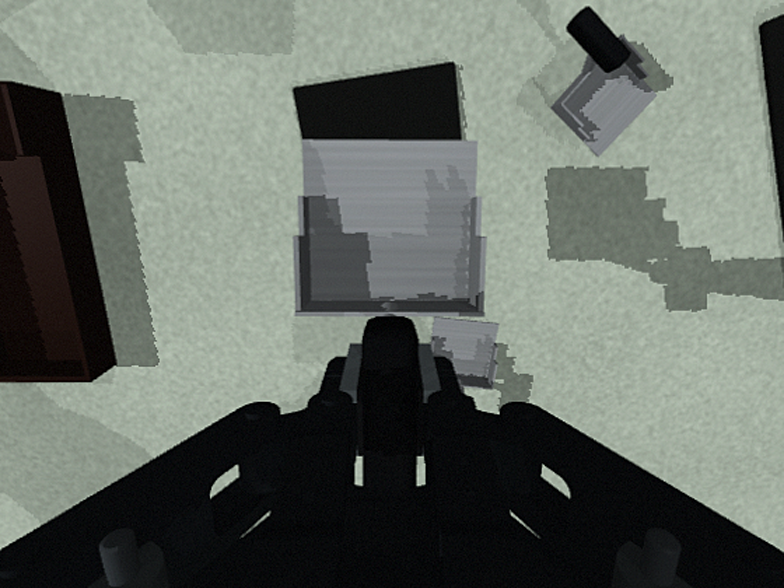

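View pics/t21.png

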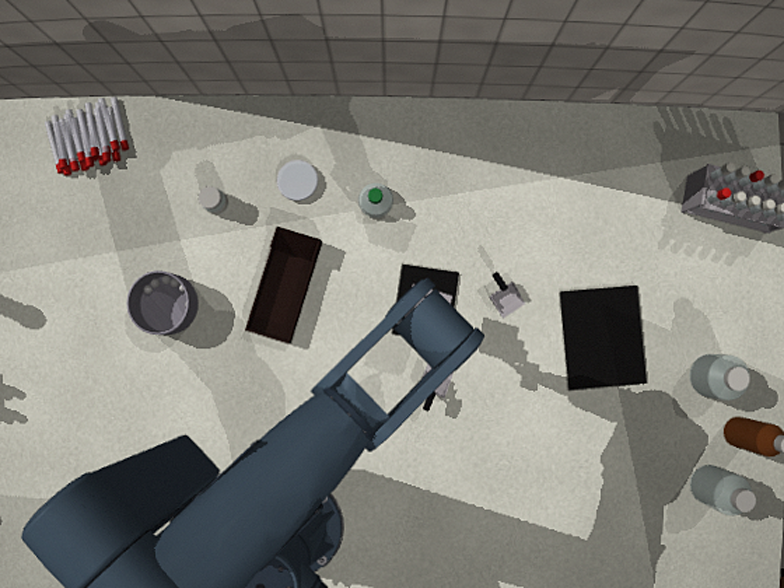

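```bash
python3 -m creep '[[-1,0.02,0,0.1,0],[-1,0.02,0,0.2,0],[-1,0.02,0,0.16,0],[-1,0.01,0,0.08,0],[-1,0,0,0.03,0]]' 60; python3 -m creep '[[-1,-0.02,0,0.014,0],[-1,-0.02,0,0.02,0],[-1,-0.02,0,0.02,0],[-1,-0.012,0,0.015,0],[-1,0,0,0,0]]' 20;  python3 -c "
from tilt import *
s=r.observe();print(s['tool_pos'],s['contact_force'])
c=snap('wrist','w22',sc=1.4)
print(s['q'])"
```

```text
clock: 21.68
tool_pos: [0.4613, -0.2762, 0.0811]
tcp_rot: [-3.111, 0.421, 0.004]
contact_force: [0.4, -0.1, -1.4]
opening: 0.0162
clock: 22.3
tool_pos: [0.4457, -0.2749, 0.0676]
tcp_rot: [3.11, -0.424, 0.007]
contact_force: [-1.2, 1.0, 5.7]
opening: 0.0161
[ 0.4457312  -0.27488289  0.06761043] [-1.24209753  1.02720713  5.74933846]
[-7.79701000e-01  2.78288332e-01  1.85892600e+00  3.84190369e-04
  9.99412212e-01  1.06181391e+00]
```

View pics/w22.png

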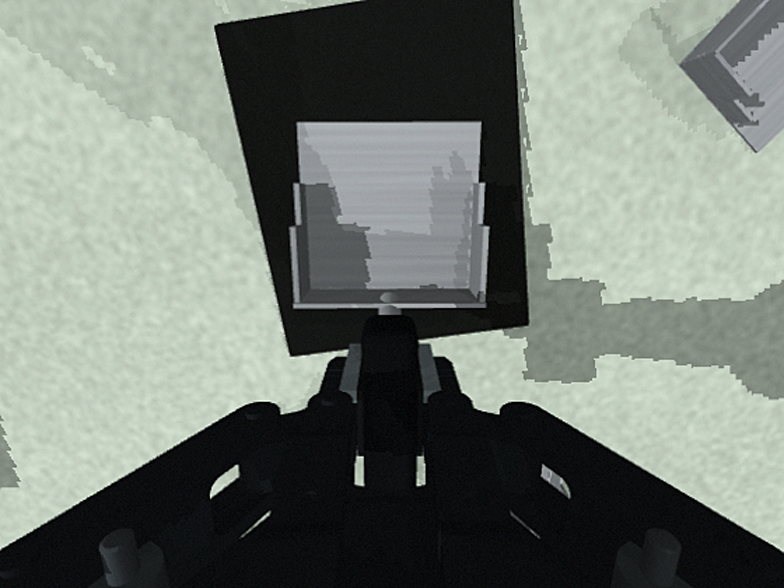

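```bash
python3 -m creep '[[-1,-0.012,0,0.012,0],[-1,-0.008,0,0.01,0],[-1,0,0,0,0]]' 20;  python3 -c "
from tilt import *
s=r.observe();print(s['tool_pos'],s['contact_force'])
c=snap('wrist','w23',sc=1.4)"
```

```text
clock: 22.72
tool_pos: [0.4426, -0.2743, 0.0638]
tcp_rot: [3.109, -0.424, 0.012]
contact_force: [-0.6, 2.8, 14.1]
opening: 0.0161
[ 0.44263779 -0.27431811  0.06378519] [-0.63434855  2.78526957 14.11458231]
```

View pics/w23.png

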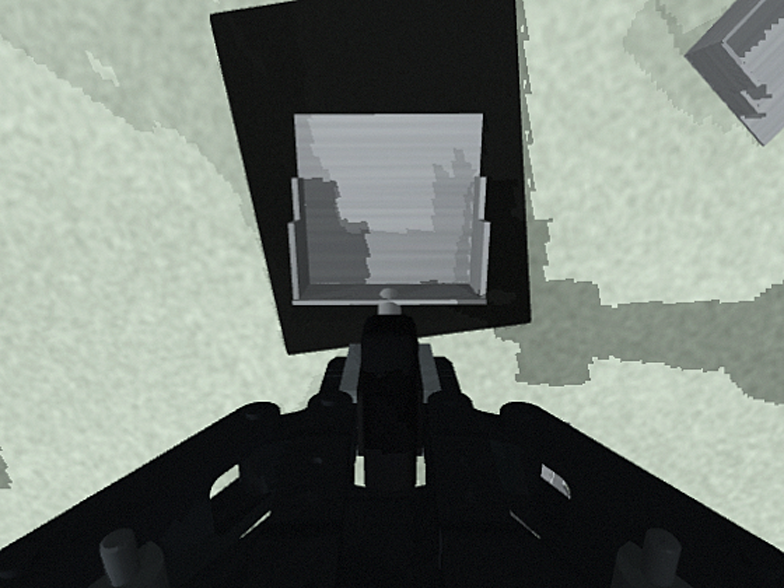

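```bash
python3 -m creep '[[1,0,0,0,0],[1,0,0,0,0],[1,0,0,0,0],[1,0,0,0,0],[1,0,0,0,0]]' 20; python3 -m creep '[[1,0,0,-0.04,0],[1,0,0,-0.1,0],[1,0,0,-0.16,0],[1,0,0,-0.16,0],[1,0,0,0,0]]' 20;  python3 -c "
from tilt import *
s=r.observe();print(s['tool_pos'],s['contact_force'])
c=snap('wrist','w24',sc=1.4)
c=snap('scene','s24',crop=(240,150,450,345),sc=2.8)"
```

```text
clock: 23.4
tool_pos: [0.4396, -0.2722, 0.0598]
tcp_rot: [-3.113, 0.424, 0.001]
contact_force: [0.6, -0.3, 0.4]
opening: 0.0851
clock: 24.02
tool_pos: [0.4418, -0.2741, 0.1795]
tcp_rot: [3.108, -0.423, 0.01]
contact_force: [-0.5, -0.7, 0.3]
opening: 0.0855
[ 0.44179065 -0.27414569  0.1795458 ] [-0.5349809  -0.69526038  0.3093503 ]
```

View pics/w24.png

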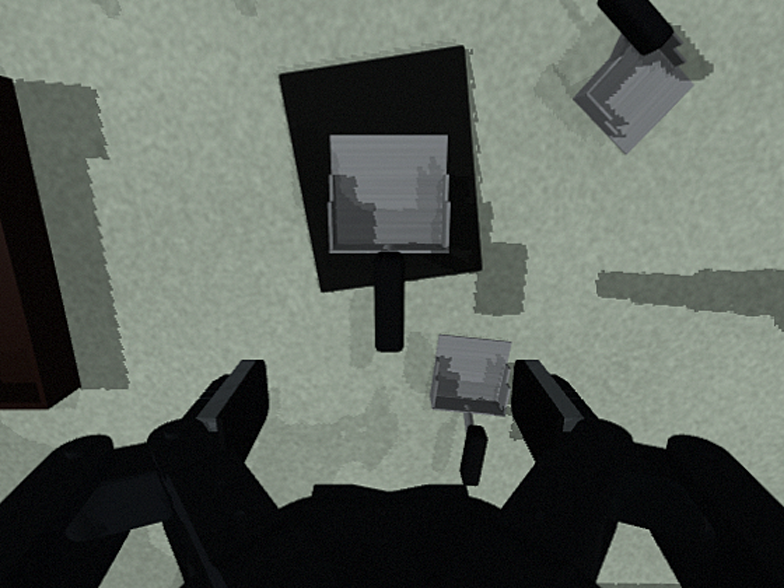

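View pics/s24.png

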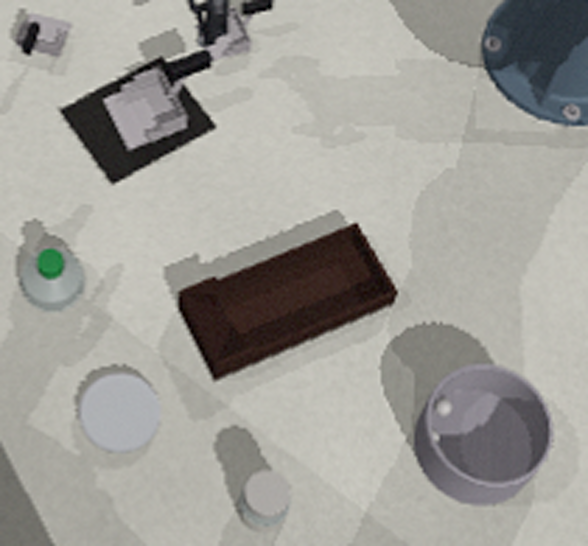

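```bash
python3 - <<'E'
from tilt import *
c=load('w24')
F=onz(c,np.array([(330,135),(448,135)])/1.4,.008);B=onz(c,np.array([(329,252),(449,252)])/1.4,.036)
u=np.array([.9645,-.264]);p=F.mean(0)[:2]-.04*u
m=onz(c,np.array([(280,75),(464,46),(481,270),(320,291)])/1.4,.006).mean(0)
print(F.round(4).tolist(),'len',(F.mean(0)-B.mean(0))[:2]@u,'width',np.linalg.norm(F[0]-F[1]),'pan',p,'mat',m,'dist',np.linalg.norm(p-m[:2]))
t=snap('top','t24',crop=(80,150,240,260),sc=4.8);print(r.observe()['clock'])
E
```

```text
[[0.5452, -0.2602, 0.008], [0.5229, -0.3412, 0.008]] len 0.0790833682221517 width 0.08401206053688146 pan [ 0.49546507 -0.29017478] mat [ 0.50564166 -0.29105751  0.006     ] dist 0.010214801708177654
24.175
```

View pics/t24.png

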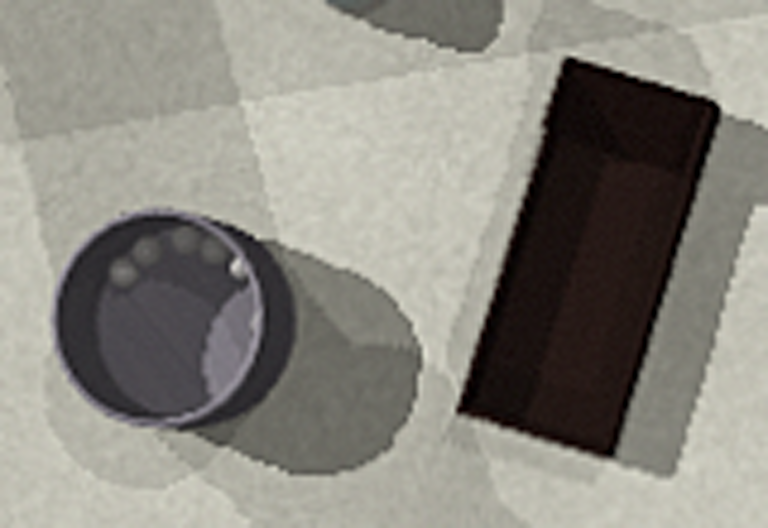

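```bash
python3 -c "
from rig import r,order
print(order.hand_in(),r.observe()['clock'])"
```

```text
the job is handed in; nothing more can be done
the job is handed in; nothing more can be done
```

I carried all six balls from the tray into the mill jar in one scoop load, set the scoop back on the mat and handed the job in at about 24 s. The system gives no verdict, so what follows rests on my own last checks.

**How it was done:** I pushed the scoop against the slope until all six balls were on the pan. I then tipped it back about 17–18° by letting the grip turn loosely between the fingers. In the jar I tipped it forward against the inner wall to pour.

**Last checks:**
- **Balls:** The pan and tray are empty. The wrist picture after pouring shows six balls in the jar. The final top view shows only five; I take the sixth to be hidden behind the jar wall.
- **Scoop:** The pan lies flat on the mat, with its centre about 10 mm from the mat's centre. In the picture it measures 79 × 84 mm, as it should when flat.
- **Gripper:** The fingers are open, clear of the scoop and about 100 mm above the grip. The contact force is near zero.
- **Bystanders:** The lamp, lidded jar and petri dish look unmoved in the pictures. I did not measure their positions again at the end.

No check failed.

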